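# Refit the taper plug of a dosing valve

## Task

Put the smaller of the two washed plugs from the drain rack back into the dosing valve: feel for the drive slot at the bottom of the bore until the plug drops fully home in its taper, then swing its handle at least 60 degrees out of line with the valve's pipe and back again to prove that it turns freely. Leave the plug fully home with its handle in line with the pipe, and leave everything else standing where it is.

Things in the scene. Friction and masses are not known exactly. Their poses are not given: they have to be found in the camera images.
- plug_handle (a point): The smaller of two steel taper plugs, about 0.5 kg, 94 mm tall, upright in the rack at the start. This point: centre of its handle, a flat bar 58 mm long (plug's x), 10 mm thick (y), 20 mm tall (z, up). A round stem, 16 mm wide and 14 mm tall, joins the bar to the collar (68 mm wide, 6 mm thick): the collar's top is 24 mm below this point.
- plug_collar (a point): Centre of the underside of the smaller plug's collar, on its axis 30 mm below plug_handle; axes as plug_handle. From here the taper runs down 44 mm, from 48 mm wide to 30 mm wide.
- plug_tang (a point): Centre of the lower end of the smaller plug's tang, 84 mm below plug_handle. The tang is a flat blade under the taper: 24 mm long (x, parallel to the handle), 6 mm thick (y), 10 mm tall, its last 4 mm tapered to 4.5 mm thick.
- valve_mouth (a point): Dosing valve, a steel body 76 mm wide on a fixed stand, bore open upwards. This point: centre of the mouth in the plane of the rim, 138 mm above the bench; x lies along the pipe (a stub each side, ends 78 mm out, 33 mm below the rim), z up. The bore tapers to match the smaller plug: 46 mm wide at the rim, 30 mm wide 40 mm down. Plug fully home: collar's underside 4 mm above the rim.
- valve_slot (a point): On the valve's axis 41 mm below the rim; axes as valve_mouth. Top of the drive shaft's fork: a slot 8 mm wide, 11 mm deep, open at both ends. Its angle is not measured: up to 35 degrees either way from the pipe's line. Tang on the fork's edges: collar 13 mm above the rim. Within about 7 degrees of the slot it drops in. The shaft is stiff (0.12 N m) and then turns with the plug.
- big_plug_handle (a point): The centre of the handle of the bigger plug, which belongs to another valve: same build and heights, collar 82 mm wide, handle 74 mm long and 13 mm thick. It stays in the rack.
- rack: The fixed drain rack, a white plastic plate 100 mm (x) by 250 mm (y) on end panels, its top 86 mm above the bench; the two plugs hang through its holes 65 mm either side of its centre along y, in either order, their collars lying on the plate. Origin on the bench under its centre, z up.
- pot_a: A filled white pot with a foil lid, 97 mm wide, 111 mm tall, standing; origin at the centre of its underside.
- pot_b: Another such pot.
- sealant: A small white bottle, 42 mm wide, 105 mm tall, standing; origin at the centre of its underside.
- spanner: A steel spanner 170 mm long lying on the bench between the rack and the valve; origin near its middle.
- ring_nut: A steel ring nut, 104 mm over its lugs, 20 mm tall, lying flat; origin at the centre of its underside.
- dust_cap: A blue plastic cap, 38 mm wide, 18 mm tall, lying flat; origin at the centre of its underside.
Things that resemble listed ones, but are neither listed nor needed, are in the scene too. What is shaped like the part that bears plug_handle but blue or orange is not meant. What is shaped like the part that bears valve_mouth but purple is not meant.

How it is judged:
By the outcome, as a careful person would: the job done as asked, in the order asked, and still so for the second after the job is handed in, with the robot touching nothing.
It also fails if it takes over 51 s, if anything falls off the work surface, if the arm or the gripper's body presses on something with over 40 N, if the wrist force passes 120 N, or if a joint passes its speed limit or range.

## Robot

A 6-joint arm with a two-finger parallel gripper is mounted at the origin on the work surface. World frame = base frame: x ahead of the robot, y to its left, z up, the work surface at z = 0. Lengths are in mm, angles in rad, forces in N, time in s.
With the tool pointing down it reaches from about 275 to 1000 mm from the base axis. Payload 8.4 kg.
Tool frame: the origin (TCP) lies midway between the tips of the shut fingers; the grasp point (between the pads) lies 19 mm behind it; z points along the fingers, y is the direction in which the jaws open and shut (so a half turn about z gives the same grasp; the last joint's range is limited). The gripper opens to 85 mm and grips with 20 to 120 N. Pads are 22 mm wide; open, the fingers measure 114 mm over their backs; the gripper's body (76 mm by 85 mm) begins 54 mm behind the grasp point. The pads swing forward as they close: fully open they stand 13 mm farther back than shut.
Start: joints at [-1.2, 0.353, 1.633, -0, 1.155, -0.002], TCP at [227.639, -582.072, 231.281] pointing down, gripper open.
Joint ranges: [-2.63, 2.63], [-0.92, 2.1], [0.06, 2.66], [-1.3, 4.44], [0, 2.69], [-3.02, 3.02]. Speed limits (rad/s): [2.22, 2.22, 2.79, 3.14, 3.14, 3.14].

## Interface

Orientations are given as [roll, pitch, yaw] about the fixed x, y, z axes, in that order (R = Rz(yaw) Ry(pitch) Rx(roll)).
In Python, from rig import r gives the robot as it stands. The module is installed in compiled form; this text tells all that it offers.
- The arm moves only by the tool drive_tool, never from a script. Its argument "moves" is a list of rows, each a list of 3 entries, a list of its own where there are three numbers: the closure, from 0 (fully open) to 1 (shut), then the shift along the tool's x, y, z in cm, then the turn about the tool's z in degrees. In form: [[claw, [dx, dy, dz], roll], ...]. A call has 1 to 12 rows; each row is the pose to reach, as a shift and turn from the pose measured when the call began, along the tool's axes at that moment; what a row does not reach only later rows make up. A row lasts 1/8 s, in which the tool goes at most 62.5 mm and 10.7 degrees, less where a joint would pass 70% of its speed; a pose out of reach is approached as far as the arm can. A call with a gripper value outside its range is refused whole. The fingers move at their own pace and stop on an object; "grip_force" is the grip in N (left out, the last holds). Time passes only in rows, so rows that repeat a pose let the fingers close. It gives the time, the measured TCP pose, the force and the opening at its end, in the units of the state.
- r.sense(): the state, without advancing time (a new reading comes with each control period).
- r.grab_frame(name): name is "scene" or "top"; returns a dict with "color" (420x560x3 uint8, red, green, blue), "fx", "fy", "cx", "cy" (pixels), "D" ([k1, k2, p1, p2, k3] as OpenCV has them; the pictures are not rectified), "pose" (4x4, takes a point from camera to world coordinates). Camera axes: x right, y up, looking along -z (the intrinsics and any distortion apply to the point x, -y, -z); pixel columns grow to the right and rows downward; lengths in mm; the calibration is good to about 2 mm. A picture is of the moment at which its call begins. There is no depth.
- r.sign_off(): hands the job in, once; it reports no verdict.
Trained networks look in the newest picture that a camera, given by its name, has taken for a name from the list of things; names that differ only in an ending like _2 or _b are one class to them, and where a whole thing is asked for, a point or a joint stands for the part that bears it (a point fixed in the world has none). Each returns a list of dicts, best first, with "score" (0 to 1); they miss things now and then, are a little off and sometimes report something else, mostly with a low value. They report only what shows in the picture. A call takes as long as a camera call. They do not tell look-alikes from the thing itself.
- r.outline_of(thing, camera): "mask" (420x560 bool, what is visible of it) and "at" ([column, row] in pixels, amid what is visible of it).
- r.spot_point(thing, camera): "at" ([column, row] in pixels: a listed point, or the origin of a listed thing).
The state is a dict: "clock": time; "qpos": joint angles; "qvel": joint speeds; "joint_efforts": joint torques, N m; "eef_pos": TCP position; "tcp_rot": TCP orientation; "contact_force": force on the tool from outside, world axes, zero at the start; "wrist_torque": the same for the moment, N m; "opening": opening from 0.0 (shut) to 1.0 (fully open).
Only numpy, scipy, OpenCV 4.12 (cv2) and the standard library are available. Lean on these libraries where they do the work, as an engineer would, in place of code of your own. Each camera call takes 0.05 s, during which the arm holds its last target.

## Working session

There is one attempt and no reset: what is moved stays moved. The work goes in short steps, Python scripts to look and compute and a tool call to move; the robot and the scene stay as the last step left them, time stands still between calls to the robot, and variables do not carry over. Pictures are saved under pics/ and viewed, and the job is handed in when it is done.

Besides the shell and the picture viewer there is one more tool, called as name([rows], argument=value, ...), one row to a line, values as JSON. drive_tool: Moves the arm, as the interface text tells. Its arguments: {"type":"object","properties":{"moves":{"type":"array"},"grip_force":{"type":"number"}},"required":["moves"]}

```bash
mkdir -p pics; python3 - <<'E'
from rig import r
import cv2,json
print(r.sense())
for c in ("scene","top"):
    f=r.grab_frame(c); cv2.imwrite(f"pics/{c}0.png",f["color"][:,:,::-1])
    print(c,f["fx"],f["fy"],f["cx"],f["cy"],f["D"],f["pose"])
    for t in ["plug_handle","plug_collar","plug_tang","valve_mouth","valve_slot","big_plug_handle","rack","pot_a","sealant","spanner","ring_nut","dust_cap"]:
        print(t,[([round(float(v)) for v in d["at"]],round(d["score"],2)) for d in r.spot_point(t,c)])
print(r.sense()["clock"])
E
```

```text
{'clock': 0.0, 'qpos': array([-1.20040872e+00,  3.53658634e-01,  1.63416147e+00, -4.33549039e-05,
        1.15522686e+00, -2.38750602e-03]), 'qvel': array([-6.42085183e-04, -2.16486218e-04,  2.32875344e-04, -6.92224930e-04,
        8.89856449e-04, -1.04134545e-05]), 'joint_efforts': array([-4.27034916e-03, -6.05272937e+01, -3.42065978e+01, -2.47791841e-04,
        9.49615322e-03, -2.98455336e-05]), 'eef_pos': array([ 227.43860583, -581.60892676,  230.54345452]), 'tcp_rot': array([-3.14013826e+00,  3.61670494e-05,  3.72792675e-01]), 'contact_force': array([-0.71513732,  0.49674937,  0.10219411]), 'wrist_torque': array([0.02848994, 0.02330453, 0.05766486]), 'opening': 1.0006629289993183}
scene 380.8438161554703 380.8438161554703 279.66629220136315 207.6373879672612 [-0.00996504  0.          0.          0.          0.        ] [[-7.58409518e-01 -5.26555850e-01  3.84127506e-01  9.93265062e+02]
 [ 6.51766973e-01 -6.16170457e-01  4.42192018e-01  4.73995047e+02]
 [ 3.84922692e-03  5.85724257e-01  8.10501251e-01  1.07696071e+03]
 [ 0.00000000e+00  0.00000000e+00  0.00000000e+00  1.00000000e+
[... 953 characters left out ...]
-01  9.94727882e-01  1.08525059e+03]
 [ 0.00000000e+00  0.00000000e+00  0.00000000e+00  1.00000000e+00]]
plug_handle [([178, 203], 0.76), ([146, 267], 0.57), ([200, 257], 0.56)]
plug_collar [([156, 262], 0.86), ([198, 253], 0.78), ([181, 206], 0.56)]
plug_tang []
valve_mouth [([381, 307], 0.76), ([345, 205], 0.71)]
valve_slot [([342, 207], 0.73), ([374, 306], 0.73), ([418, 247], 0.66), ([179, 204], 0.18), ([260, 221], 0.17)]
big_plug_handle [([127, 211], 0.73)]
rack [([166, 210], 0.98)]
pot_a [([162, 145], 0.66), ([277, 135], 0.63), ([260, 224], 0.59)]
sealant [([416, 249], 0.96), ([163, 208], 0.73)]
spanner [([262, 224], 0.86)]
ring_nut [([212, 141], 0.69)]
dust_cap [([406, 158], 0.45)]
1.3
```

```bash
python3 - <<'E'
import cv2
for c,b in (("scene",(180,420,90,380)),("top",(80,480,100,360))):
    i=cv2.imread(f"pics/{c}0.png"); x0,x1,y0,y1=b
    i=i[y0:y1,x0:x1]; s=min(800/i.shape[1],600/i.shape[0]); print(s)
    cv2.imwrite(f"pics/{c}0z.png",cv2.resize(i,None,fx=s,fy=s,interpolation=cv2.INTER_CUBIC))
E
```

```text
2.0689655172413794
2.0
```

View pics/scene0.png

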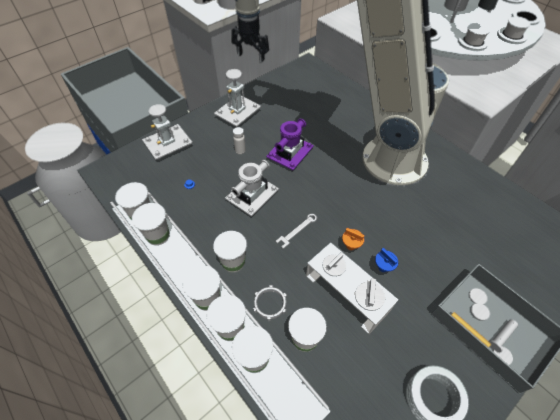

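View pics/top0z.png

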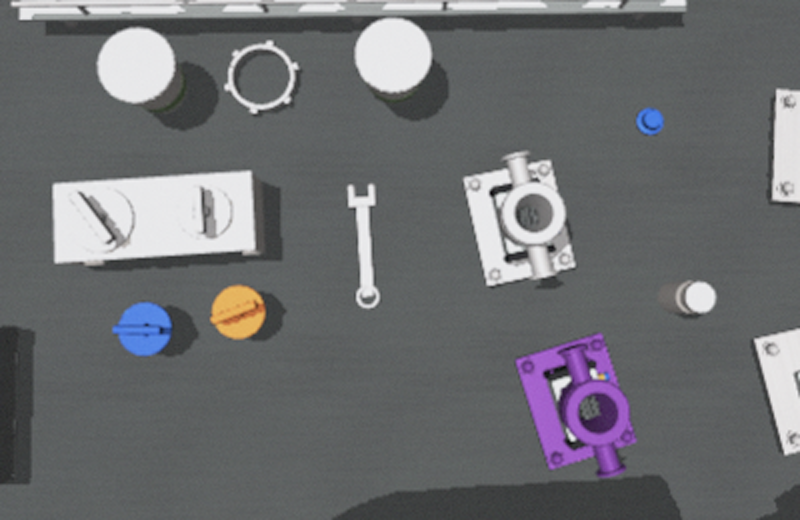

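View pics/scene0z.png

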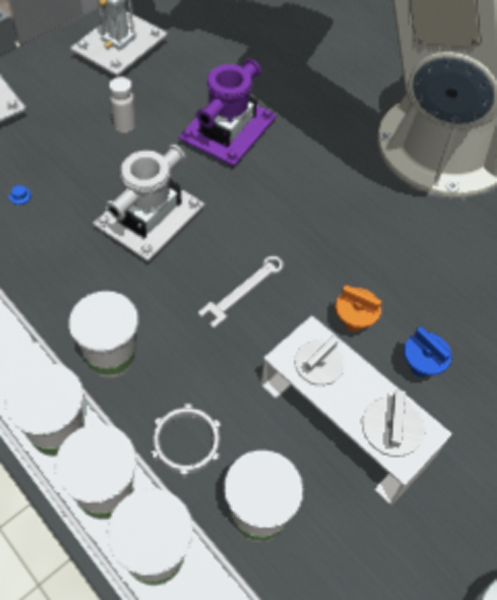

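The white valve sits at about (346,206) in the top picture and the purple decoy at about (377,305). The smaller plug is the rack's right-hand one, at about (184,206), and the bigger one is at about (130,210). I'll zoom in for accuracy.

```bash
cat > h.py <<'E'
import numpy as np,cv2
from rig import r
def proj(f,P):
    P=np.atleast_2d(np.asarray(P,float)); T=np.linalg.inv(f["pose"])
    q=P@T[:3,:3].T+T[:3,3]; q=q*[1,-1,-1]
    K=np.array([[f["fx"],0,f["cx"]],[0,f["fy"],f["cy"]],[0,0,1]])
    return cv2.projectPoints(q,np.zeros(3),np.zeros(3),K,np.array(f["D"],float))[0][:,0]
def atz(f,px,z):
    K=np.array([[f["fx"],0,f["cx"]],[0,f["fy"],f["cy"]],[0,0,1]])
    u=cv2.undistortPoints(np.array(px,float).reshape(-1,1,2),K,np.array(f["D"],float))[:,0]
    d=np.c_[u[:,0],-u[:,1],-np.ones(len(u))]@f["pose"][:3,:3].T
    o=f["pose"][:3,3]; return o+d*((z-o[2])/d[:,2])[:,None]
def tri(f1,p1,f2,p2):
    A=[];b=[]
    for f,p in((f1,p1),(f2,p2)):
        o=f["pose"][:3,3];d=atz(f,p,0)[0]-o;d/=np.linalg.norm(d);M=np.eye(3)-np.outer(d,d);A.append(M);b.append(M@o)
    return np.linalg.lstsq(np.vstack(A),np.hstack(b),rcond=None)[0]
def crop(img,b,name,s=None):
    x0,x1,y0,y1=b;i=img[y0:y1,x0:x1]; s=s or int(min(800//(x1-x0),600//(y1-y0)))
    cv2.imwrite(name,cv2.resize(i,None,fx=s,fy=s,interpolation=cv2.INTER_CUBIC)); print(name,s)
E
python3 - <<'E'
from h import *
import pickle
F={c:r.grab_frame(c) for c in("top","scene")}
for c in F:
    F[c]["color"]=np.mean([r.grab_frame(c)["color"].astype(float) for _ in range(3)]+[F[c]["color"]],axis=0).astype(np.uint8)
pickle.dump(F,open("F0.pkl","wb"))
t=F["top"]["color"][:,:,::-1];s=F["scene"]["color"][:,:,::-1]
crop(t,(100,220,170,240),"pics/t_rack.png",6);crop(t,(305,385,165,245),"pics/t_valve.png",7)
crop(s,(300,400,230,330),"pics/s_rack.png",6);crop(s,(220,290,150,220),"pics/s_valve.png",8)
print(atz(F["top"],[[186,206]],92),atz(F["top"],[[346,206]],138),tri(F["top"],[345,205],F["scene"],[250,170]),tri(F["top"],[181.5,204],F["scene"],[336,259]))
print(r.sense()["clock"])
E
```

```text
pics/t_rack.png 6
pics/t_valve.png 7
pics/s_rack.png 6
pics/s_valve.png 8
[[537.50706584 179.64816957  92.        ]] [[ 525.37092424 -214.82227338  138.        ]] [ 526.94724593 -211.05523854  145.81705944] [537.14500663 187.82284989 117.76924007]
1.7
```

View pics/t_rack.png

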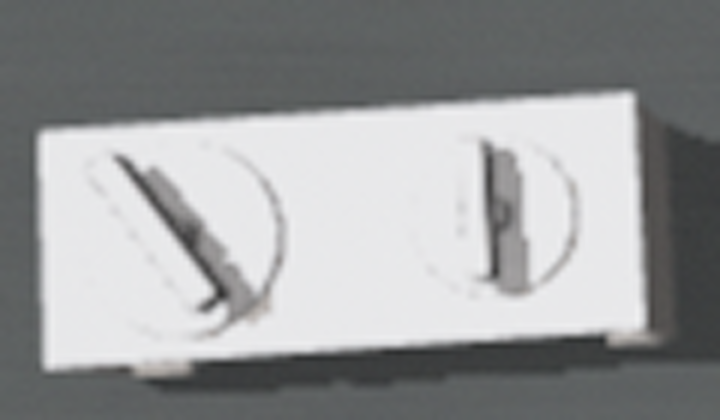

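View pics/t_valve.png

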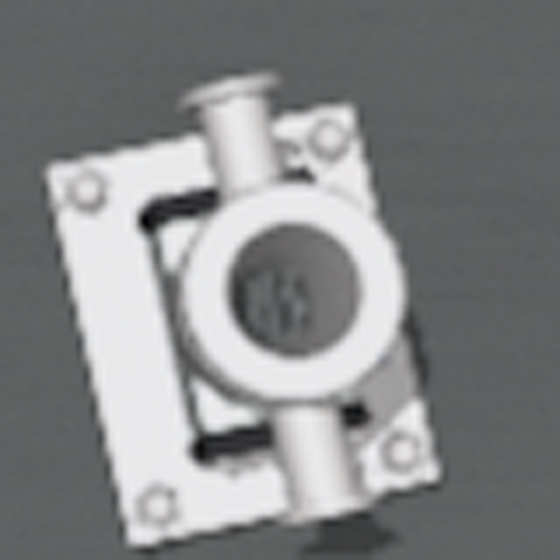

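View pics/s_rack.png

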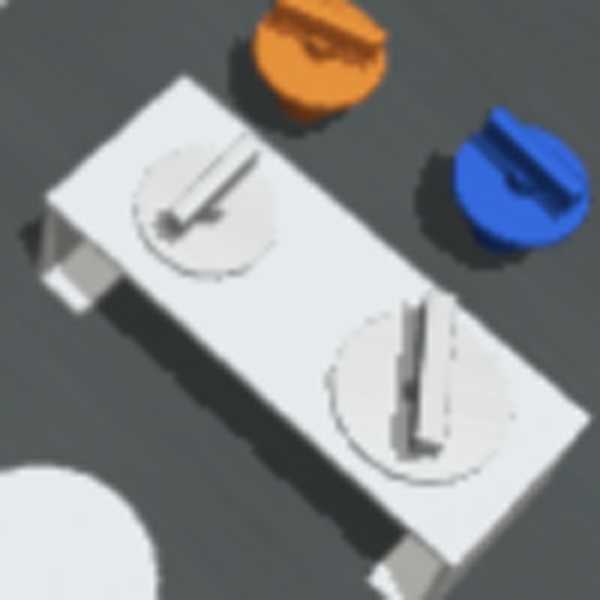

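View pics/s_valve.png

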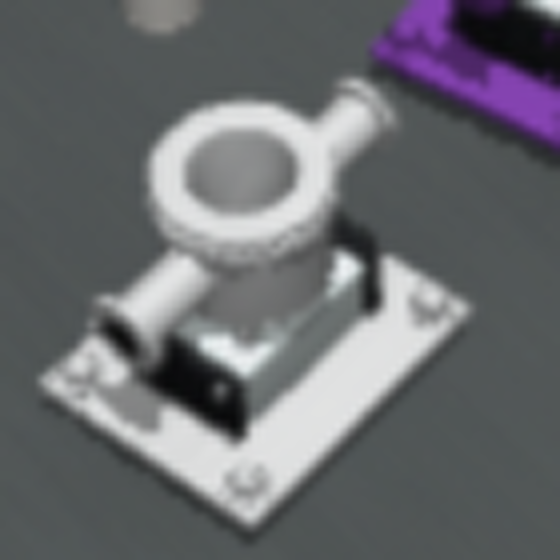

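```bash
python3 - <<'E'
from h import *
import pickle
F=pickle.load(open("F0.pkl","rb"))
t,s=F["top"],F["scene"]
T=lambda x,y,k,x0,y0:[x/k-.5+.5/k+x0,y/k-.5+.5/k+y0]
a=T(293,296,7,305,165);b=T(241,173,8,220,150)
print("rim top",atz(t,[a],138),"scene",atz(s,[b],138),tri(t,a,s,b))
# pipe ends at z=105
e=atz(t,[T(232,92,7,305,165),T(325,512,7,305,165)],105);print(e,np.linalg.norm(e[0]-e[1]),np.degrees(np.arctan2(*(e[0]-e[1])[1::-1])),e.mean(0))
# collar small top: 
c=atz(t,[T(496,216,6,100,170)],92);print("collar top",c)
c=atz(s,[T(205,210,6,300,230)],92);print("collar scene",c)
# rack corners top
R=atz(t,[T(x,y,6,100,170) for x,y in((40,130),(635,92),(646,330),(47,370))],86);print(R,R.mean(0),np.linalg.norm(np.diff(R,axis=0),axis=1),np.degrees(np.arctan2(*(R[0]-R[1])[::-1][1:])))
R=atz(s,[T(x,y,6,300,230) for x,y in((185,75),(45,198),(455,568),(592,418))],86);print(R,R.mean(0),np.linalg.norm(np.diff(R,axis=0),axis=1))
g=cv2.cvtColor(t["color"],cv2.COLOR_RGB2GRAY)
i=g[192:222,330:362].astype(float);i=np.clip((i-40)*2,0,255).astype(np.uint8)
cv2.imwrite("pics/bore.png",cv2.resize(i,None,fx=18,fy=18,interpolation=cv2.INTER_CUBIC))
i=g[185:225,165:205].astype(float);i=np.clip((i-205)*6,0,255).astype(np.uint8)
cv2.imwrite("pics/plug.png",cv2.resize(i,None,fx=14,fy=14,interpolation=cv2.INTER_CUBIC))
g=cv2.cvtColor(s["color"],cv2.COLOR_RGB2GRAY)
i=g[245:285,315:355].astype(float);i=np.clip((i-190)*4,0,255).astype(np.uint8)
cv2.imwrite("pics/plug_s.png",cv2.resize(i,None,fx=14,fy=14,interpolation=cv2.INTER_CUBIC))
E
```

```text
rim top [[ 523.27428994 -215.78424941  138.        ]] scene [[ 526.95249584 -213.34774485  138.        ]] [ 524.06841949 -217.02075247  132.57925247]
[[ 600.70315917 -202.43370711  105.        ]
 [ 449.6801225  -230.33099497  105.        ]] 153.5780462041269 10.465820096904618 [ 525.19164083 -216.38235104  105.        ]
collar top [[538.72833226 189.023607    92.        ]]
collar scene [[539.93650669 191.50941011  92.        ]]
[[579.29738798 381.81449743  86.        ]
 [591.18984478 132.13950455  86.        ]
 [490.19802399 127.56965831  86.        ]
 [478.19588662 376.42942375  86.        ]] [534.72028584 254.48827101  86.        ] [249.95806168 101.09515993 249.14901998] 92.72703713050724
[[490.7904943  129.99592012  86.        ]
 [591.50787279 134.71699037  86.        ]
 [578.89063443 384.7282673   86.        ]
 [478.4205003  379.64935453  86.        ]] [534.90237546 257.27263308  86.        ] [100.82796653 250.32944952 100.59842546]
```

View pics/bore.png

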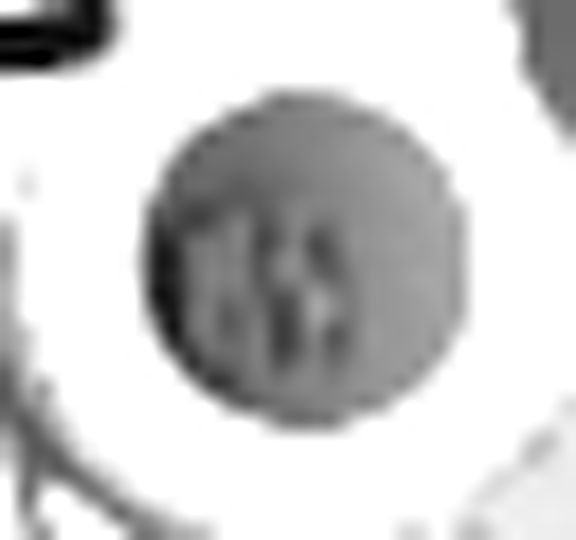

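View pics/plug.png

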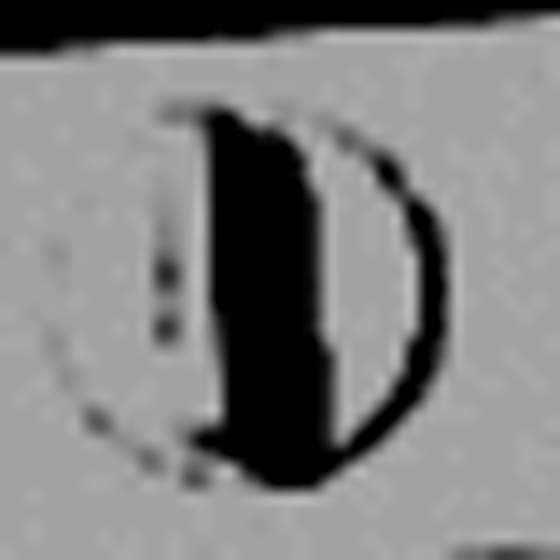

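View pics/plug_s.png

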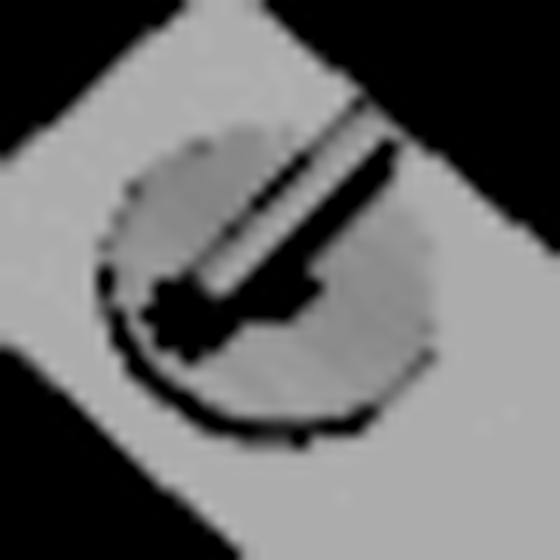

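```bash
python3 - <<'E'
from h import *
import pickle
F=pickle.load(open("F0.pkl","rb"))
t,s=F["top"],F["scene"]
Z=lambda x,y,k,x0,y0:[x/k-.5+.5/k+x0,y/k-.5+.5/k+y0]
ang=lambda e:np.degrees(np.arctan2(*(e[0]-e[1])[1::-1]))
for nm,f,pts,x0,y0 in(("top",t,[(207,115),(222,430)],165,185),("scL",s,[(362,97),(200,262)],315,245),("scR",s,[(385,130),(225,290)],315,245)):
    e=atz(f,[Z(x,y,14,x0,y0) for x,y in pts],126);print(nm,e,ang(e),np.linalg.norm(e[0]-e[1]))
g=cv2.cvtColor(t["color"],cv2.COLOR_RGB2GRAY)
i=g[192:222,330:362].astype(float);i=np.clip((i-60)*4,0,255).astype(np.uint8)
k=20
i=cv2.cvtColor(cv2.resize(i,None,fx=k,fy=k,interpolation=cv2.INTER_CUBIC),cv2.COLOR_GRAY2BGR)
c=np.array([523.5,-216,97.])
def dr(P,col,cl=False):
    q=proj(t,P);q=((q-[330,192]+.5)*k).astype(int);cv2.polylines(i,[q.reshape(-1,1,2)],cl,col,1)
th=np.linspace(0,2*np.pi,60)
for rr,z in((23,138),(15,98),(15,97)):
    dr(np.c_[c[0]+rr*np.cos(th),c[1]+rr*np.sin(th),0*th+z],(0,255,0),True)
for a,col in((10.5,(0,0,255)),):
    a=np.radians(a);u=np.array([np.cos(a),np.sin(a),0]);v=np.array([-u[1],u[0],0])
    for sg in(-4,4): dr([c-13*u+sg*v,c+13*u+sg*v],col)
cv2.imwrite("pics/bore2.png",i)
E
```

```text
top [[566.36340685 188.2864099  126.        ]
 [511.40733904 185.36009179 126.        ]] 3.048025229210282 55.03392341660183
scL [[511.46828318 184.26762046 126.        ]
 [563.07378987 189.38966334 126.        ]] -174.33174052276075 51.85907483956599
scR [[513.4283079  192.61578462 126.        ]
 [563.70152136 197.02537895 126.        ]] -174.98726701460484 50.4662314263323
```

View pics/bore2.png

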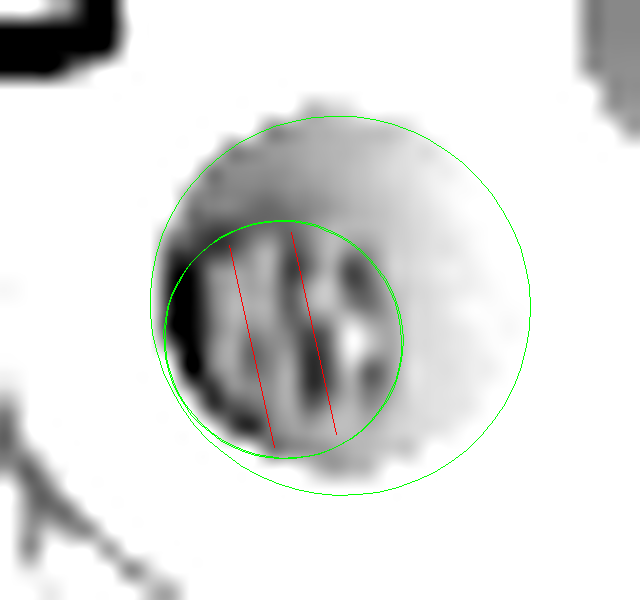

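```bash
cat >> h.py <<'E'
def rel(x,y,z,yaw):
    "shift in tool axes [cm], roll deg to reach world pose (tool down, yaw in deg)"
    q=r.sense();p=q["eef_pos"]
    from scipy.spatial.transform import Rotation as R
    M=R.from_euler("xyz",q["tcp_rot"]).as_matrix()
    d=M.T@(np.array([x,y,z])-p)/10
    w=np.degrees(np.arctan2(M[1,0],M[0,0])) 
    print("to",(x,y,z,yaw),"shift",np.round(d,2),"roll",round((w-yaw+180)%360-180,2),"tilt",np.round(M[:,2],4))
def st():
    q=r.sense();print(round(q["clock"],2),"p",np.round(q["eef_pos"],2),"rot",np.round(np.degrees(q["tcp_rot"]),2),"F",np.round(q["contact_force"],1),"M",np.round(q["wrist_torque"],2),"op",round(q["opening"],3),"q",np.round(q["qpos"],2))
E
python3 - <<'E'
from h import *
st();rel(538.5,191,225,4.3)
E
```

```text
1.7 p [ 227.62 -582.1   231.28] rot [180.     0.    21.36] F [-0.5  0.5 -1.3] M [ 0.01 -0.    0.03] op 1.001 q [-1.2   0.35  1.63 -0.    1.16 -0.  ]
to (538.5, 191, 225, 4.3) shift [ 57.11 -60.68   0.63] roll 17.06 tilt [ 0. -0. -1.]
```

drive_tool([
  [0, [4.2, -4.45, 0], 2],
  [0, [8.4, -8.9, 0], 4],
  [0, [12.6, -13.4, 0], 6],
  [0, [16.8, -17.85, 0], 8],
  [0, [21, -22.3, 0], 10],
  [0, [25.2, -26.8, 0], 12],
  [0, [29.4, -31.2, 0], 14],
  [0, [33.6, -35.7, 0], 16],
  [0, [37.8, -40.2, 0], 17],
  [0, [42, -44.6, 0], 17],
  [0, [46.2, -49, 0], 17],
  [0, [50.4, -53.5, 0.2], 17],
], grip_force=80)

```text
clock: 3.2
eef_pos: [502.9, 101.9, 229.7]
tcp_rot: [3.142, -0.001, 0.076]
contact_force: [-0.1, -1.3, 0.5]
opening: 0.997
```

```bash
python3 - <<'E'
from h import *
st();rel(538.5,191,225,4.3);rel(538.5,191,125,4.3);rel(538.5,191,98,4.3)
E
```

```text
3.2 p [502.94 101.86 229.7 ] rot [ 1.80e+02 -7.00e-02  4.38e+00] F [-0.1 -1.3  0.5] M [-0.1  -0.06 -0.01] op 0.997 q [ 0.2   0.18  1.87 -0.    1.09  1.69]
to (538.5, 191, 225, 4.3) shift [ 4.23 -8.62  0.47] roll 0.08 tilt [ 0.0012  0.     -1.    ]
to (538.5, 191, 125, 4.3) shift [ 4.21 -8.62 10.47] roll 0.08 tilt [ 0.0012  0.     -1.    ]
to (538.5, 191, 98, 4.3) shift [ 4.21 -8.62 13.17] roll 0.08 tilt [ 0.0012  0.     -1.    ]
```

drive_tool([
  [0, [2.1, -4.3, 0.5], 0],
  [0, [4.2, -8.6, 3.5], 0],
  [0, [4.2, -8.6, 7], 0],
  [0, [4.2, -8.6, 7], 0],
  [0, [4.2, -8.6, 7], 0],
])

```text
clock: 3.82
eef_pos: [538.8, 190.6, 160.8]
tcp_rot: [-3.141, -0.002, 0.076]
contact_force: [0.1, 0.4, 0.9]
opening: 1.005
```

```bash
python3 - <<'E'
from h import *
st();rel(538.5,191,98,4.3)
for c,b in(("top",(110,240,160,260)),("scene",(290,400,200,310))):
    f=r.grab_frame(c);crop(f["color"][:,:,::-1],b,f"pics/{c}1.png",6 if c=="top" else 5)
E
```

```text
3.83 p [538.76 190.61 160.84] rot [-1.7999e+02 -1.2000e-01  4.3500e+00] F [0.1 0.4 0.9] M [-0.    0.02  0.04] op 1.005 q [ 0.34  0.35  1.82 -0.    0.98  1.83]
to (538.5, 191, 98, 4.3) shift [-0.04 -0.04  6.28] roll 0.05 tilt [ 2.e-03  3.e-04 -1.e+00]
pics/top1.png 6
pics/scene1.png 5
```

View pics/top1.png

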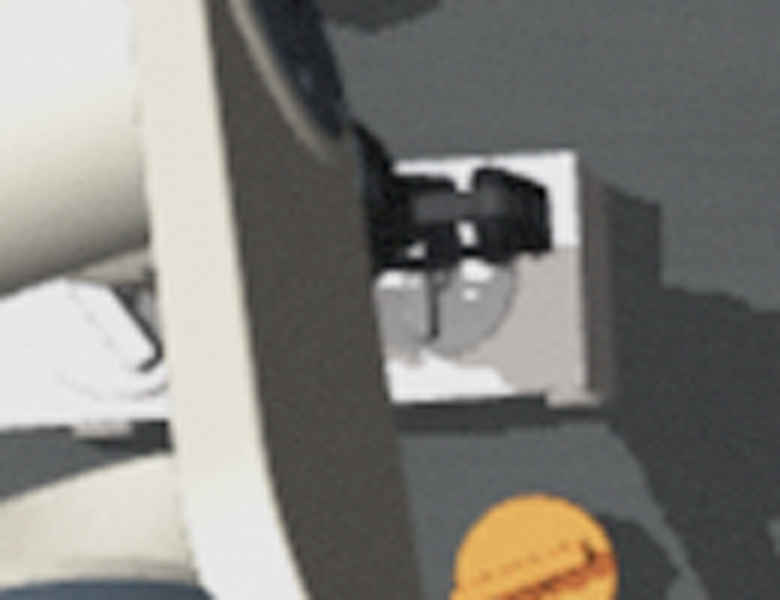

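View pics/scene1.png

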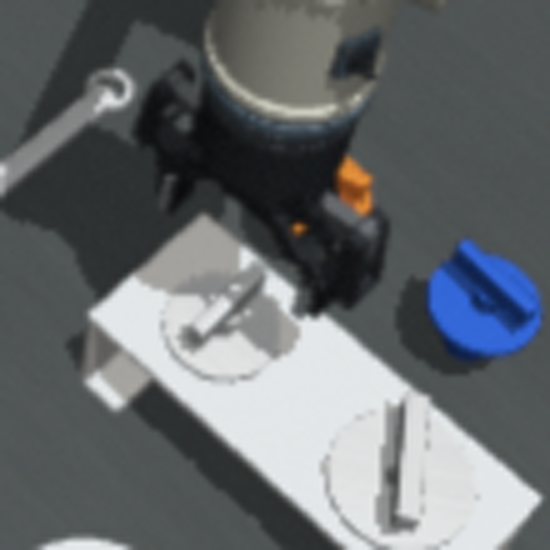

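The fingers straddle the smaller plug's handle. In the top crop the bar shows at about (437,290) between them. I'll go down and grip.

drive_tool([
  [0, [0, 0, 3], 0],
  [0, [0, 0, 5.5], 0],
  [0, [0, 0, 6.2], 0],
  [0, [0, 0, 6.2], 0],
  [0.5, [0, 0, 6.2], 0],
  [1, [0, 0, 6.2], 0],
  [1, [0, 0, 6.2], 0],
  [1, [0, 0, 6.2], 0],
  [1, [0, 0, 6.2], 0],
], grip_force=80)

```text
clock: 5.05
eef_pos: [539.6, 190.9, 100.0]
tcp_rot: [-3.141, -0.004, 0.076]
contact_force: [-2.9, 0.1, 5.9]
opening: 0.124
```

```bash
python3 - <<'E'
from h import *
st()
E
```

```text
5.05 p [539.61 190.86 100.03] rot [-179.95   -0.23    4.33] F [-2.9  0.1  5.9] M [-0.    0.3   0.01] op 0.124 q [ 0.34  0.43  1.86 -0.    0.85  1.83]
```

drive_tool([
  [1, [0, 0, -0.5], 0],
  [1, [0, 0, -2], 0],
  [1, [0, 0, -5], 0],
  [1, [0, 0, -9], 0],
  [1, [0, 0, -12.5], 0],
  [1, [0, 0, -12.5], 0],
  [1, [0, 0, -12.5], 0],
])

```text
clock: 5.92
eef_pos: [538.3, 190.4, 224.1]
tcp_rot: [-3.141, -0.003, 0.076]
contact_force: [0.7, -0.2, -4.7]
opening: 0.125
```

```bash
python3 - <<'E'
from h import *
st();rel(525.3,-214.5,226,8)
for c,b in(("top",(90,240,130,260)),("scene",(290,400,180,300))):
    f=r.grab_frame(c);crop(f["color"][:,:,::-1],b,f"pics/{c}2.png",5)
E
```

```text
5.92 p [538.3  190.42 224.06] rot [-1.7997e+02 -1.5000e-01  4.3300e+00] F [ 0.7 -0.2 -4.7] M [-0.01 -0.    0.  ] op 0.125 q [ 0.34  0.28  1.76 -0.    1.1   1.83]
to (525.3, -214.5, 226, 8) shift [-4.35 40.28 -0.22] roll -3.67 tilt [ 2.5e-03  7.0e-04 -1.0e+00]
pics/top2.png 5
pics/scene2.png 5
```

View pics/scene2.png

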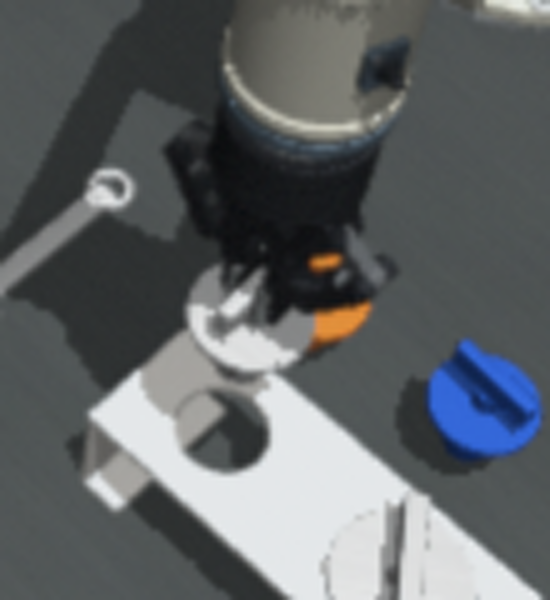

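View pics/top2.png

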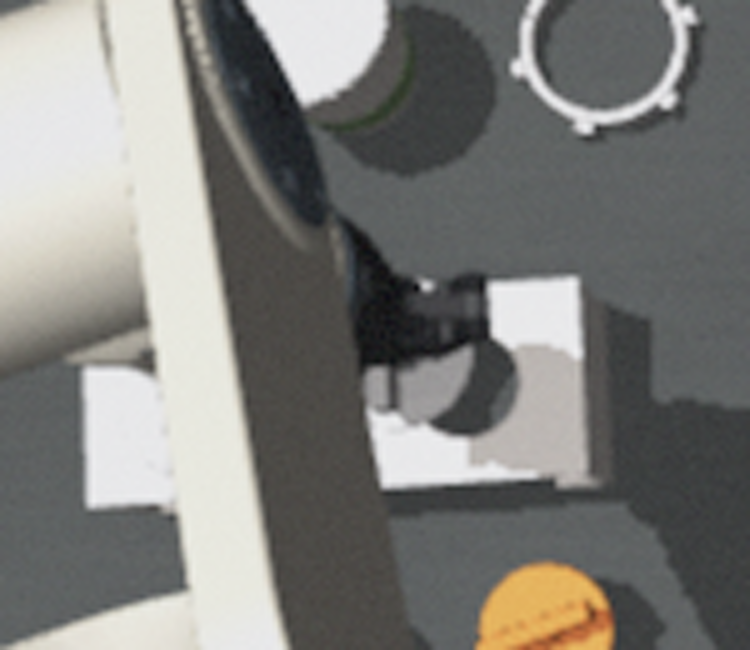

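drive_tool([
  [1, [-0.4, 4, 0], 0],
  [1, [-1, 10, 0], -1],
  [1, [-1.7, 16, 0], -2],
  [1, [-2.4, 22, 0], -3],
  [1, [-3, 28, 0], -3.7],
  [1, [-3.7, 34, 0], -3.7],
  [1, [-4.2, 38.5, 0], -3.7],
  [1, [-4.35, 40.3, 0], -3.7],
  [1, [-4.35, 40.3, 0], -3.7],
  [1, [-4.35, 40.3, 0], -3.7],
])

```text
clock: 7.28
eef_pos: [524.8, -213.6, 222.5]
tcp_rot: [-3.14, 0.0, 0.141]
contact_force: [0.6, 1.2, -4.9]
opening: 0.125
```

```bash
python3 - <<'E'
from h import *
import pickle
st();F={}
for c,b in(("top",(290,410,150,260)),("scene",(200,310,110,230))):
    f=F[c]=r.grab_frame(c);crop(f["color"][:,:,::-1],b,f"pics/{c}3.png",5)
pickle.dump(F,open("F3.pkl","wb"))
E
```

```text
7.28 p [ 524.76 -213.56  222.52] rot [-179.93    0.      8.06] F [ 0.6  1.2 -4.9] M [-0.   -0.02 -0.03] op 0.125 q [-0.39  0.27  1.77  0.    1.1   1.04]
pics/top3.png 5
pics/scene3.png 5
```

View pics/scene3.png

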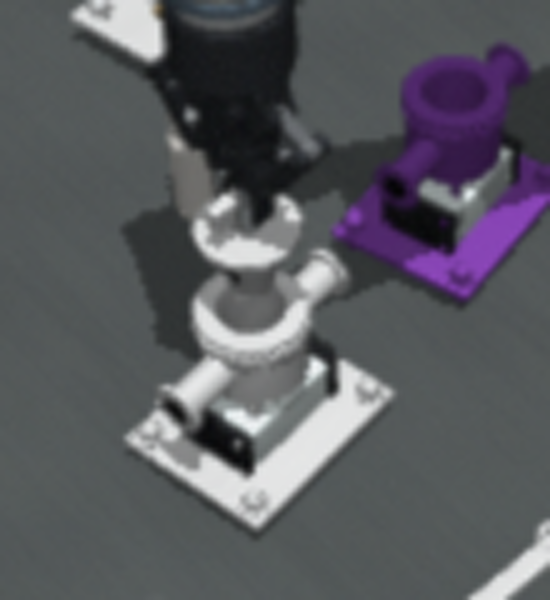

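View pics/top3.png

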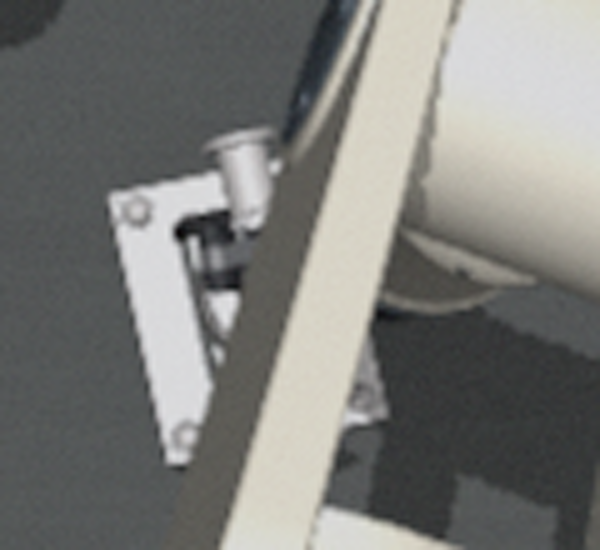

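```bash
cat >> h.py <<'E'
def circ(c,rr,z):
    th=np.linspace(0,2*np.pi,72);return np.c_[c[0]+rr*np.cos(th),c[1]+rr*np.sin(th),0*th+z]
E
python3 - <<'E'
from h import *
import pickle
f=pickle.load(open("F3.pkl","rb"))["scene"]
x0,x1,y0,y1=220,280,140,190;k=12
i=cv2.resize(f["color"][y0:y1,x0:x1,::-1],None,fx=k,fy=k,interpolation=cv2.INTER_CUBIC)
def dr(P,col):
    q=((proj(f,P)-[x0,y0]+.5)*k).astype(int);cv2.polylines(i,[q.reshape(-1,1,2)],True,col,1)
dr(circ((524.8,-213.6),34,214.5),(0,0,255));dr(circ((524.8,-213.6),34,208.5),(0,128,255))
dr(circ((526.9,-213.3),38,138),(0,255,0));dr(circ((526.9,-213.3),23,138),(0,255,0))
cv2.imwrite("pics/ov3.png",i)
E
```

```text
(no output)
```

View pics/ov3.png

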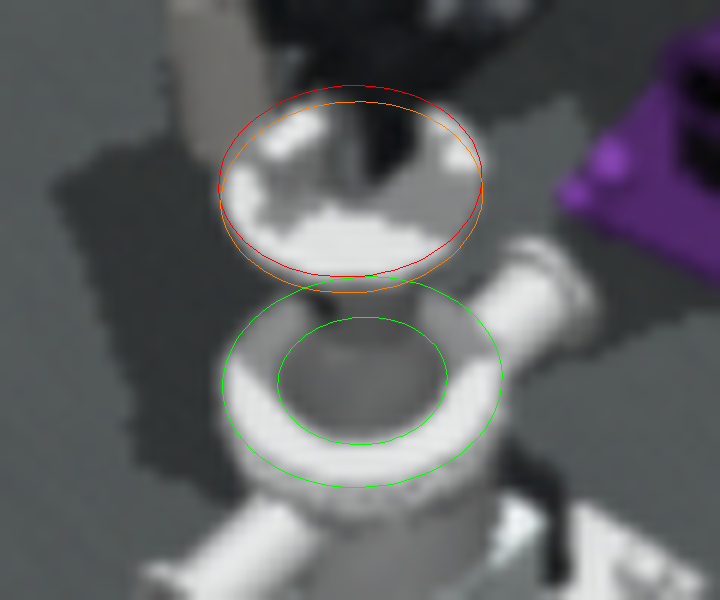

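```bash
python3 - <<'E'
from h import *
st();rel(527.0,-213.8,170,8)
E
```

```text
7.38 p [ 525.02 -213.46  222.93] rot [-1.7996e+02 -3.0000e-02  8.1100e+00] F [ 0.3  0.3 -4.8] M [ 0.    0.03 -0.06] op 0.123 q [-0.39  0.27  1.77  0.    1.1   1.04]
to (527.0, -213.8, 170, 8) shift [0.19 0.07 5.29] roll 0.11 tilt [ 5.e-04  7.e-04 -1.e+00]
```

drive_tool([
  [1, [0.2, 0.05, 0.5], 0],
  [1, [0.2, 0.05, 1.5], 0],
  [1, [0.2, 0.05, 2.5], 0],
  [1, [0.2, 0.05, 3.5], 0],
  [1, [0.2, 0.05, 4.5], 0],
  [1, [0.2, 0.05, 5.2], 0],
  [1, [0.2, 0.05, 5.2], 0],
  [1, [0.2, 0.05, 5.2], 0],
])

```text
clock: 8.38
eef_pos: [527.3, -213.7, 171.2]
tcp_rot: [-3.141, -0.001, 0.141]
contact_force: [0.8, -0.1, -4.9]
opening: 0.126
```

```bash
python3 - <<'E'
from h import *
st()
f=r.grab_frame("scene");p=r.sense()["eef_pos"]
x0,x1,y0,y1=220,280,140,190;k=12
i=cv2.resize(f["color"][y0:y1,x0:x1,::-1],None,fx=k,fy=k,interpolation=cv2.INTER_CUBIC)
cv2.imwrite("pics/s4.png",i)
E
```

```text
8.38 p [ 527.32 -213.74  171.17] rot [-1.7997e+02 -5.0000e-02  8.1000e+00] F [ 0.8 -0.1 -4.9] M [ 0.03 -0.02 -0.02] op 0.126 q [-0.39  0.33  1.81  0.    1.    1.04]
```

View pics/s4.png

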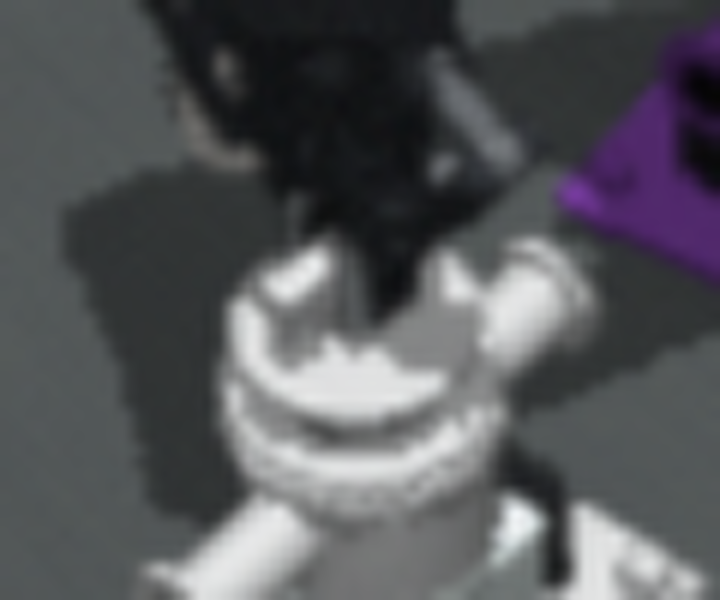

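drive_tool([
  [1, [0, 0, 0.2], 0],
  [1, [0, 0, 0.4], 0],
  [1, [0, 0, 0.5], 0],
  [1, [0, 0, 0.6], 0],
  [1, [0, 0, 0.7], 0],
  [1, [0, 0, 0.8], 0],
  [1, [0, 0, 0.8], 0],
])

```text
clock: 9.3
eef_pos: [527.5, -214.1, 163.4]
tcp_rot: [3.141, -0.001, 0.141]
contact_force: [-2.6, -2.7, -2.9]
opening: 0.122
```

```bash
python3 - <<'E'
from h import *
st()
E
```

```text
9.3 p [ 527.45 -214.1   163.45] rot [ 1.7998e+02 -8.0000e-02  8.1100e+00] F [-2.6 -2.7 -2.9] M [-0.58  0.24 -0.03] op 0.122 q [-0.39  0.34  1.82  0.    0.98  1.04]
```

drive_tool([
  [1, [-0.06, 0.06, 0], 0],
  [1, [-0.06, 0.06, 0], 0],
  [1, [-0.06, 0.06, 0.1], 0],
  [1, [-0.06, 0.06, 0.2], 0],
  [1, [-0.06, 0.06, 0.2], 0],
])

```text
clock: 9.93
eef_pos: [526.9, -214.7, 161.3]
tcp_rot: [3.141, -0.001, 0.142]
contact_force: [-0.7, -0.4, -5.0]
opening: 0.126
```

```bash
python3 - <<'E'
from h import *
st()
E
```

```text
9.93 p [ 526.89 -214.71  161.3 ] rot [ 1.7999e+02 -6.0000e-02  8.1100e+00] F [-0.7 -0.4 -5. ] M [-0.04  0.01 -0.02] op 0.126 q [-0.39  0.34  1.82  0.    0.98  1.04]
```

drive_tool([
  [1, [0, 0, 0.1], 0],
  [1, [0, 0, 0.2], 0],
  [1, [0, 0, 0.3], 0],
  [1, [0, 0, 0.4], 0],
  [1, [0, 0, 0.4], 0],
])

```text
clock: 10.55
eef_pos: [526.6, -215.2, 157.5]
tcp_rot: [3.141, -0.001, 0.142]
contact_force: [-3.9, -4.3, 0.1]
opening: 0.127
```

```bash
python3 - <<'E'
from h import *
st()
E
```

```text
10.55 p [ 526.63 -215.19  157.5 ] rot [ 1.7995e+02 -4.0000e-02  8.1200e+00] F [-3.9 -4.3  0.1] M [-0.68  0.69 -0.04] op 0.127 q [-0.39  0.35  1.82 -0.    0.97  1.04]
```

drive_tool([
  [1, [-0.06, 0.06, 0], 0],
  [1, [-0.07, 0.06, 0.1], 0],
  [1, [-0.07, 0.06, 0.2], 0],
  [1, [-0.07, 0.06, 0.3], 0],
  [1, [-0.07, 0.06, 0.4], 0],
  [1, [-0.07, 0.06, 0.4], 0],
])

```text
clock: 11.3
eef_pos: [526.3, -215.7, 155.7]
tcp_rot: [3.141, -0.001, 0.142]
contact_force: [-8.2, 3.4, 20.9]
opening: 0.128
```

```bash
python3 - <<'E'
from h import *
st()
f=r.grab_frame("scene");p=r.sense()["eef_pos"]
x0,x1,y0,y1=220,280,140,190;k=12
i=cv2.resize(f["color"][y0:y1,x0:x1,::-1],None,fx=k,fy=k,interpolation=cv2.INTER_CUBIC)
cv2.imwrite("pics/s5.png",i)
E
```

```text
11.3 p [ 526.26 -215.73  155.7 ] rot [ 1.7995e+02 -8.0000e-02  8.1100e+00] F [-8.2  3.4 20.9] M [0.68 1.44 0.02] op 0.128 q [-0.39  0.35  1.83 -0.    0.96  1.04]
```

View pics/s5.png

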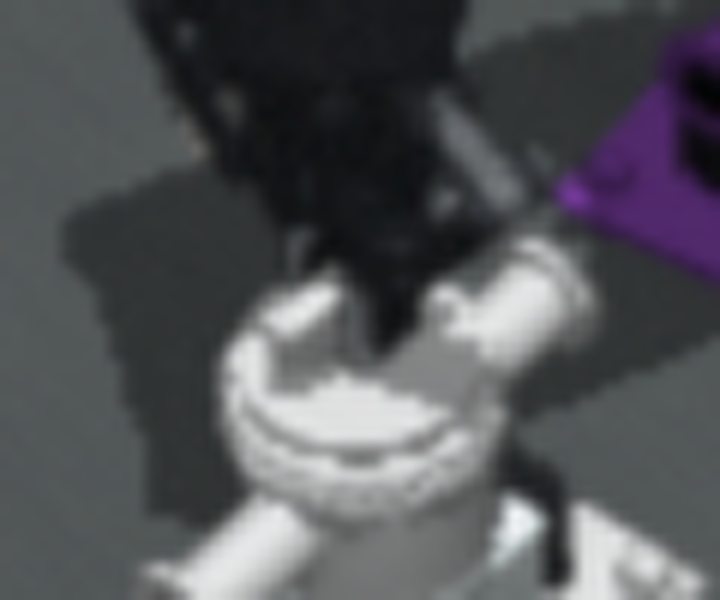

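drive_tool([
  [1, [0, 0, 0.03], 0],
  [1, [0, 0, 0.03], 0],
  [1, [0, 0, 0.03], -5],
  [1, [0, 0, 0.03], -10],
  [1, [0, 0, 0.03], -15],
  [1, [0, 0, 0.03], -20],
  [1, [0, 0, 0.03], -20],
])

```text
clock: 12.22
eef_pos: [526.2, -215.6, 155.8]
tcp_rot: [3.141, -0.001, 0.491]
contact_force: [-4.2, 1.6, 7.3]
opening: 0.129
```

```bash
python3 - <<'E'
from h import *
st()
E
```

```text
12.22 p [ 526.16 -215.64  155.77] rot [ 1.7995e+02 -6.0000e-02  2.8110e+01] F [-4.2  1.6  7.3] M [ 0.27  0.76 -0.58] op 0.129 q [-0.39  0.35  1.83  0.    0.96  0.69]
```

drive_tool([
  [1, [0, 0, 0], 0],
  [1, [0, 0, 0], -6],
  [1, [0, 0, 0], -13],
  [1, [0, 0, 0], -20],
  [1, [0, 0, 0], -27],
  [1, [0, 0, 0], -34],
  [1, [0, 0, 0], -41],
  [1, [0, 0, 0], -48],
  [1, [0, 0, 0], -52],
  [1, [0, 0, 0], -52],
], grip_force=110)

```text
clock: 13.48
eef_pos: [526.0, -215.6, 155.9]
tcp_rot: [3.141, -0.0, 1.398]
contact_force: [-4.0, 1.0, 5.6]
opening: 0.111
```

```bash
python3 - <<'E'
from h import *
st()
f=r.grab_frame("scene");p=r.sense()["eef_pos"]
x0,x1,y0,y1=220,280,140,190;k=12
i=cv2.resize(f["color"][y0:y1,x0:x1,::-1],None,fx=k,fy=k,interpolation=cv2.INTER_CUBIC)
cv2.imwrite("pics/s6.png",i)
E
```

```text
13.47 p [ 526.02 -215.55  155.9 ] rot [ 1.7994e+02 -2.0000e-02  8.0120e+01] F [-4.   1.   5.6] M [ 0.26  0.77 -0.57] op 0.111 q [-0.39  0.35  1.83  0.    0.97 -0.22]
```

View pics/s6.png

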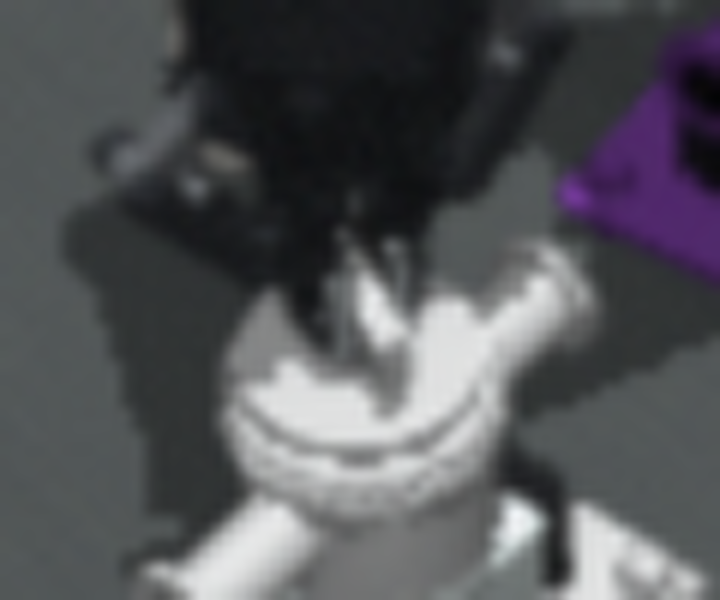

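drive_tool([
  [1, [0, 0, 0], -5],
  [1, [0, 0, 0], -8],
  [1, [0, 0, 0], -8],
  [1, [0, 0, 0], 0],
  [1, [0, 0, 0], 8],
  [1, [0, 0, 0], 17],
  [1, [0, 0, 0], 26],
  [1, [0, 0, 0], 35],
  [1, [0, 0, 0], 44],
  [1, [0, 0, 0], 53],
  [1, [0, 0, 0], 62],
  [1, [0, 0, 0], 66],
])

```text
clock: 15.02
eef_pos: [526.2, -215.7, 156.0]
tcp_rot: [3.141, -0.001, 0.243]
contact_force: [-2.9, 0.6, 3.7]
opening: 0.107
```

```bash
python3 - <<'E'
from h import *
st();rel(526.2,-215.7,155.5,10.5)
import pickle
t=pickle.load(open("F0.pkl","rb"));s=t["scene"]
# pipe ends in scene crop s_valve k=8 (220,150): flange far end & near end
Z=lambda x,y,k,x0,y0:[x/k-.5+.5/k+x0,y/k-.5+.5/k+y0]
# predicted outlines of pipe ends for yaw 8.5,10.5,12.5
for a in(8.5,10.5,12.5):
    u=np.array([np.cos(np.radians(a)),np.sin(np.radians(a)),0])
    for f,c0,k,x0,y0 in((t["top"],(523.7,-215.9,105),7,305,165),(s,(527,-213.3,105),8,220,150)):
        print(a,np.round((proj(f,[np.array(c0)+78*u,np.array(c0)-78*u])-[x0,y0]+.5)*k).tolist())
E
```

```text
15.03 p [ 526.17 -215.68  155.98] rot [ 1.7995e+02 -5.0000e-02  1.3930e+01] F [-2.9  0.6  3.7] M [0.09 0.52 0.65] op 0.107 q [-0.39  0.35  1.83 -0.    0.97  0.94]
to (526.2, -215.7, 155.5, 10.5) shift [0.   0.   0.05] roll 3.43 tilt [ 1.1e-03 -6.0e-04 -1.0e+00]
8.5 [[238.0, 92.0], [318.0, 522.0]]
8.5 [[114.0, 337.0], [371.0, 121.0]]
10.5 [[230.0, 93.0], [325.0, 520.0]]
10.5 [[119.0, 340.0], [367.0, 118.0]]
12.5 [[223.0, 95.0], [333.0, 518.0]]
12.5 [[124.0, 344.0], [362.0, 115.0]]
```

drive_tool([
  [1, [0, 0, 0.05], 3],
  [1, [0, 0, 0.1], 4],
  [1, [0, 0, 0.25], 4],
  [1, [0, 0, 0.25], 4],
])

```text
clock: 15.52
eef_pos: [526.2, -215.7, 155.8]
tcp_rot: [3.14, -0.001, 0.174]
contact_force: [-11.7, 3.8, 26.1]
opening: 0.104
```

```bash
python3 - <<'E'
from h import *
st()
E
```

```text
15.53 p [ 526.22 -215.72  155.8 ] rot [ 1.7991e+02 -6.0000e-02  9.9900e+00] F [-11.7   3.8  26.1] M [0.78 1.94 0.9 ] op 0.104 q [-0.39  0.35  1.83 -0.    0.96  1.01]
```

drive_tool([
  [1, [0, 0, 0], 0],
  [0.8, [0, 0, 0], 0],
  [0, [0, 0, 0], 0],
  [0, [0, 0, 0], 0],
  [0, [0, 0, 0], 0],
  [0, [0, 0, -2], 0],
  [0, [0, 0, -6], 0],
  [0, [0, 0, -10], 0],
  [0, [-6, 0, -10], 0],
  [0, [-12, 0, -10], 0],
  [0, [-12, 6, -10], 0],
  [0, [-12, 9, -10], 0],
])

```text
clock: 17.02
eef_pos: [423.1, -327.1, 256.4]
tcp_rot: [3.138, -0.002, 0.173]
contact_force: [1.1, 0.4, -0.0]
opening: 0.999
```

```bash
python3 - <<'E'
from h import *
import pickle
st();F={}
for c,b in(("top",(305,385,165,245)),("scene",(220,290,150,220))):
    f=F[c]=r.grab_frame(c);crop(f["color"][:,:,::-1],b,f"pics/{c}7.png",7)
    cv2.imwrite(f"pics/{c}7f.png",f["color"][:,:,::-1])
pickle.dump(F,open("F7.pkl","wb"))
E
```

```text
17.02 p [ 423.09 -327.06  256.4 ] rot [ 1.7981e+02 -1.2000e-01  9.9100e+00] F [ 1.1  0.4 -0. ] M [0.02 0.04 0.  ] op 0.999 q [-0.66  0.19  1.8  -0.    1.15  0.74]
pics/top7.png 7
pics/scene7.png 7
```

View pics/top7.png

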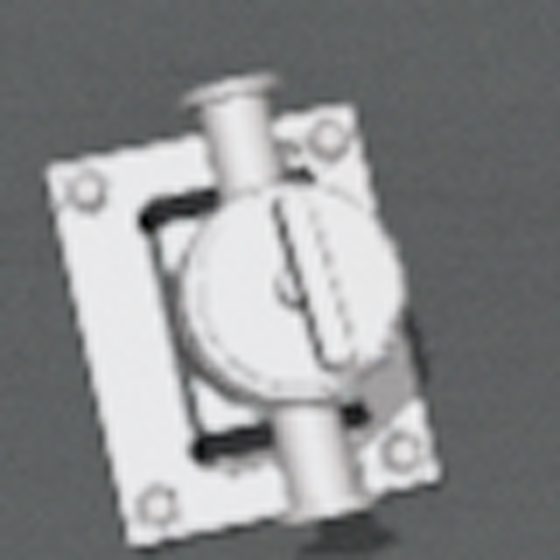

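View pics/scene7.png

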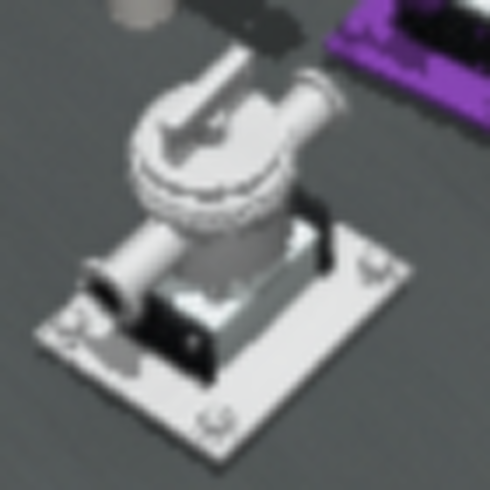

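```bash
python3 - <<'E'
from h import *
import pickle
f=pickle.load(open("F7.pkl","rb"))["top"];g=cv2.cvtColor(f["color"],cv2.COLOR_RGB2GRAY).astype(float)
G=cv2.resize(g,None,fx=8,fy=8,interpolation=cv2.INTER_CUBIC)
def minline(y0,y1,xa,xb,h=3):  # darkest near line, rows y0..y1 (px)
    P=[]
    for y in np.arange(y0,y1,.5):
        xc=xa+(xb-xa)*(y-y0)/(y1-y0); xs=np.arange(xc-h,xc+h,1/8)
        v=np.array([G[int((y+.5)*8),int((x+.5)*8)] for x in xs]); w=np.clip(np.median(v)-v-8,0,None)
        if w.sum()>20: P.append((y,(w*xs).sum()/w.sum()))
    return np.array(P)
def rep(n,P,z):
    k=np.polyfit(P[:,0],P[:,1],1);res=P[:,1]-np.polyval(k,P[:,0]);P=P[abs(res)<.5];k=np.polyfit(P[:,0],P[:,1],1)
    ys=np.array([P[0,0],P[-1,0]]);e=atz(f,np.c_[np.polyval(k,ys),ys],z);print(n,len(P),np.round(e,1).tolist(),np.degrees(np.arctan2(*(e[0]-e[1])[1::-1])))
# crop k=7 origin 305,165
rep("handle dark edge",minline(165+200/7,165+345/7,305+277/7,305+320/7,2),182)
# pipe edges: half-level left/right of far stub and near stub
def edge(y0,y1,xa,xb,rising):
    P=[]
    for y in np.arange(y0,y1,.5):
        xc=xa+(xb-xa)*(y-y0)/(y1-y0);xs=np.arange(xc-2.5,xc+2.5,1/8)
        v=np.array([G[int((y+.5)*8),int((x+.5)*8)] for x in xs]);d=np.gradient(v)*(1 if rising else -1);d=np.clip(d,0,None)**2
        P.append((y,(d*xs).sum()/d.sum()))
    return np.array(P)
L=lambda a,b:(165+a/7,165+b/7)
pl=edge(*L(108,150),305+203/7,305+211/7,True)
pr=edge(*L(105,130),305+270/7,305+276/7,False)
nl=edge(*L(420,505),305+273/7,305+290/7,True)
nr=edge(*L(440,490),305+345/7,305+358/7,False)
rep("near L",nl,105)
# plate edges
rep("plate left",edge(*L(180,530),305+51/7,305+126/7,True),10)
rep("plate right",edge(*L(120,300),305+353/7,305+393/7,False),10)
E
```

```text
handle dark edge 42 [[549.6, -202.8, 182.0], [501.9, -214.9, 182.0]] 14.176683293438268
near L 22 [[481.5, -213.5, 105.0], [452.8, -223.2, 105.0]] 18.617948541268536
plate left 100 [[582.8, -144.1, 10.0], [446.8, -170.8, 10.0]] 11.092851222842478
plate right 42 [[604.6, -264.9, 10.0], [534.9, -283.3, 10.0]] 14.757748539698657
```

```bash
python3 - <<'E'
from h import *
st();rel(526.2,-215.7,256,9.5);rel(526.2,-215.7,158,9.5)
E
```

```text
17.12 p [ 423.84 -327.76  256.05] rot [ 1.7981e+02 -1.1000e-01  9.8500e+00] F [-0.7  0.5 -0.8] M [-0.02 -0.07 -0.01] op 0.996 q [-0.66  0.19  1.8  -0.    1.15  0.74]
to (526.2, -215.7, 256, 9.5) shift [12.   -9.29 -0.  ] roll 0.35 tilt [ 0.0024 -0.003  -1.    ]
to (526.2, -215.7, 158, 9.5) shift [11.98 -9.32  9.8 ] roll 0.35 tilt [ 0.0024 -0.003  -1.    ]
```

drive_tool([
  [0, [6, -5, 0], 0],
  [0, [12, -9.3, 0], 0],
  [0, [12, -9.3, 0], 0],
  [0, [12, -9.3, 3], 0],
  [0, [12, -9.3, 6.5], 0],
  [0, [12, -9.3, 9], 0],
  [0, [12, -9.3, 9.8], 0],
  [0, [12, -9.3, 9.8], 0],
  [0, [12, -9.3, 9.8], 0],
])

```text
clock: 18.25
eef_pos: [527.1, -216.1, 159.1]
tcp_rot: [3.137, -0.003, 0.172]
contact_force: [0.4, 0.2, -0.1]
opening: 1.001
```

```bash
python3 - <<'E'
from h import *
st()
rel(526.2,-215.7,157.5,10)
E
```

```text
18.25 p [ 527.07 -216.05  159.11] rot [179.76  -0.19   9.85] F [ 0.4  0.2 -0.1] M [ 0.   -0.    0.01] op 1.001 q [-0.39  0.35  1.82 -0.    0.97  1.01]
to (526.2, -215.7, 157.5, 10) shift [-0.08 -0.05  0.16] roll -0.15 tilt [ 0.004  -0.0035 -1.    ]
```

drive_tool([
  [0, [-0.08, -0.05, 0.12], 0],
  [0.6, [-0.08, -0.05, 0.12], 0],
  [1, [-0.08, -0.05, 0.12], 0],
  [1, [-0.08, -0.05, 0.12], 0],
  [1, [-0.08, -0.05, 0.12], 0],
  [1, [-0.08, -0.05, 0.12], 0],
], grip_force=115)

```text
clock: 19.0
eef_pos: [526.2, -215.7, 158.2]
tcp_rot: [3.137, -0.003, 0.173]
contact_force: [-1.9, 1.7, 4.6]
opening: 0.101
```

```bash
python3 - <<'E'
from h import *
st()
E
```

```text
19.0 p [ 526.24 -215.71  158.23] rot [179.75  -0.19   9.88] F [-1.9  1.7  4.6] M [0.22 0.24 0.42] op 0.101 q [-0.39  0.35  1.83 -0.    0.97  1.01]
```

drive_tool([
  [1, [0, 0, -0.03], 1],
  [1, [0, 0, 0], 2],
  [1, [0, 0, 0], 2],
  [1, [0, 0, 0], 2],
])

```text
clock: 19.5
eef_pos: [526.2, -215.7, 158.2]
tcp_rot: [3.137, -0.003, 0.138]
contact_force: [-1.3, 0.4, 1.9]
opening: 0.103
```

```bash
python3 - <<'E'
from h import *
st()
E
```

```text
19.5 p [ 526.18 -215.72  158.22] rot [179.77  -0.19   7.88] F [-1.3  0.4  1.9] M [0.08 0.11 0.3 ] op 0.103 q [-0.39  0.35  1.83 -0.    0.97  1.04]
```

drive_tool([
  [1, [0, 0, 0.1], 0],
  [0.8, [0, 0, 0], 0],
  [0, [0, 0, 0], 0],
  [0, [0, 0, 0], 0],
  [0, [0, 0, 0], 0],
  [0, [0, 0, -2], 0],
  [0, [0, 0, -6], 0],
  [0, [0, 0, -10], 0],
  [0, [-6, 0, -10], 0],
  [0, [-12, 0, -10], 0],
  [0, [-12, 6, -10], 0],
  [0, [-12, 9, -10], 0],
])

```text
clock: 21.0
eef_pos: [418.8, -322.9, 258.7]
tcp_rot: [3.136, -0.004, 0.136]
contact_force: [1.1, -0.0, 1.0]
opening: 1.002
```

```bash
python3 - <<'E'
from h import *
import pickle
st();F={}
for c,b in(("top",(305,385,165,245)),("scene",(220,290,150,220))):
    f=F[c]=r.grab_frame(c);crop(f["color"][:,:,::-1],b,f"pics/{c}8.png",7)
    cv2.imwrite(f"pics/{c}8f.png",f["color"][:,:,::-1])
pickle.dump(F,open("F8.pkl","wb"))
E
```

```text
21.0 p [ 418.78 -322.91  258.75] rot [179.68  -0.25   7.82] F [ 1.1 -0.   1. ] M [ 0.04 -0.02 -0.02] op 1.002 q [-0.66  0.17  1.81 -0.    1.15  0.78]
pics/top8.png 7
pics/scene8.png 7
```

View pics/top8.png

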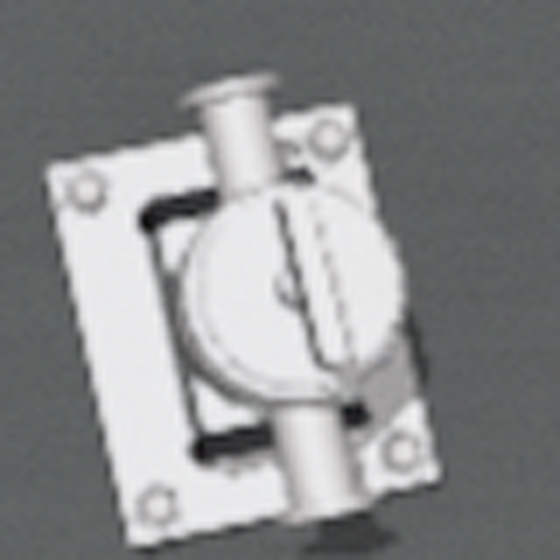

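View pics/scene8.png

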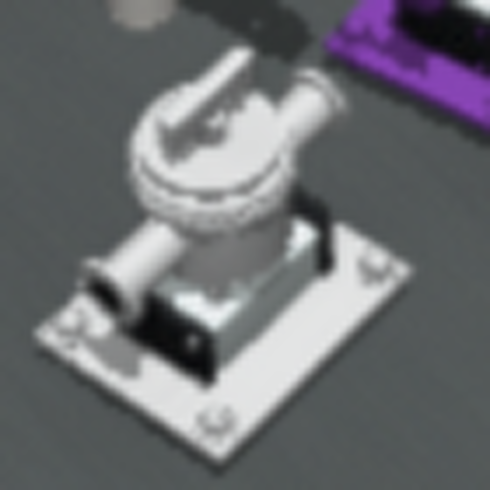

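```bash
cat > m.py <<'E'
from h import *
def handle(f):
    g=cv2.cvtColor(f["color"],cv2.COLOR_RGB2GRAY).astype(float);G=cv2.resize(g,None,fx=8,fy=8,interpolation=cv2.INTER_CUBIC)
    out=[]
    for z,(ya,yb,xa,xb) in ((182,(200,345,277,320)),(182,(215,330,313,347))):
        P=[]
        for y in np.arange(165+ya/7,165+yb/7,.25):
            t=(y-165-ya/7)/((yb-ya)/7);xc=305+(xa+(xb-xa)*t)/7;xs=np.arange(xc-2,xc+2,1/8)
            v=np.array([G[int((y+.5)*8),int((x+.5)*8)] for x in xs]);w=np.clip(np.percentile(v,70)-v-4,0,None)
            if w.sum()>15:P.append((y,(w*xs).sum()/w.sum()))
        P=np.array(P)
        for _ in range(3):
            k=np.polyfit(P[:,0],P[:,1],1);d=P[:,1]-np.polyval(k,P[:,0]);P=P[abs(d)<max(.3,2*d.std())]
        ys=np.array([P[0,0],P[-1,0]]);e=atz(f,np.c_[np.polyval(k,ys),ys],z);out.append((len(P),round(np.degrees(np.arctan2(*(e[0]-e[1])[1::-1])),2)))
    return out
E
python3 - <<'E'
from m import *
import pickle
for n in("F7","F8"): print(n,handle(pickle.load(open(n+".pkl","rb"))["top"]))
f=pickle.load(open("F8.pkl","rb"))["top"]
i=f["color"][165:245,305:385,::-1]
crop(i,(15,45,5,30),"pics/pf.png",24);crop(i,(30,60,50,78),"pics/pn.png",20)
E
```

```text
F7 [(82, np.float64(14.29)), (66, np.float64(14.84))]
F8 [(83, np.float64(12.07)), (65, np.float64(12.41))]
pics/pf.png 24
pics/pn.png 20
```

View pics/pf.png

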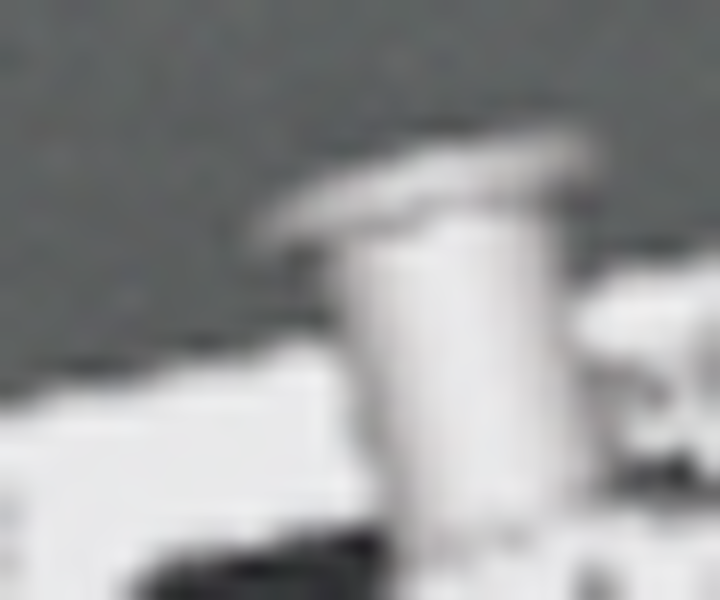

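View pics/pn.png

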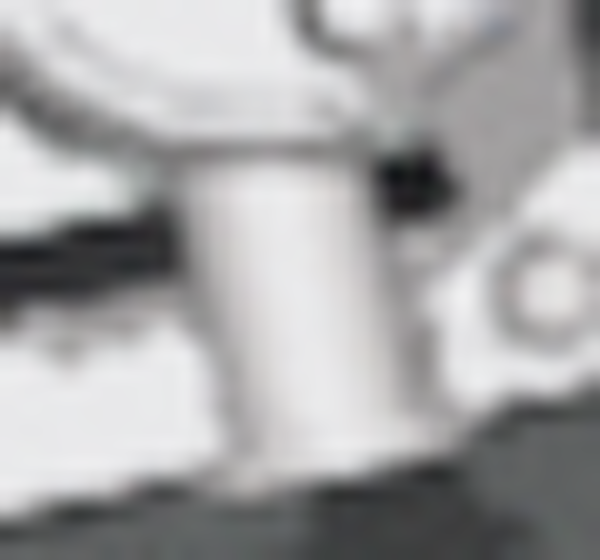

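```bash
python3 - <<'E'
from h import *
import pickle
f=pickle.load(open("F8.pkl","rb"))["scene"]
x0,x1,y0,y1=225,275,145,187;k=14
i=cv2.resize(f["color"][y0:y1,x0:x1,::-1],None,fx=k,fy=k,interpolation=cv2.INTER_CUBIC);b=i.copy()
def dr(P,col):
    q=((proj(f,P)-[x0,y0]+.5)*k).astype(int);cv2.polylines(i,[q.reshape(-1,1,2)],True,col,1)
c=(526.9,-213.5)
dr(circ(c,34,148),(0,0,255));dr(circ(c,34,142),(0,128,255));dr(circ(c,38,138),(0,255,0))
cv2.imwrite("pics/ov8.png",i)
st()
E
```

```text
21.1 p [ 419.48 -323.6   258.38] rot [179.68  -0.23   7.75] F [-0.7 -0.5  0.1] M [-0.04 -0.01  0.06] op 0.998 q [-0.66  0.17  1.81 -0.    1.15  0.78]
```

View pics/ov8.png

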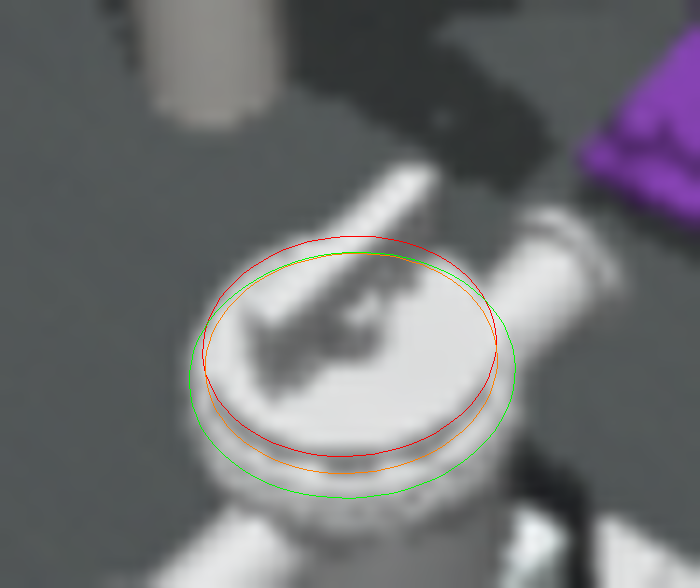

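View pics/scene8f.png

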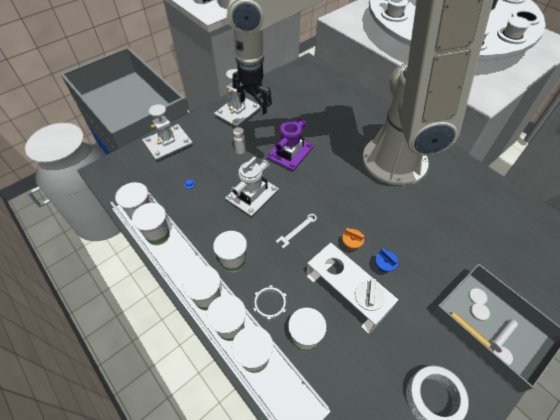

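The red circle, which is the predicted collar top with the plug home, matches the image. Everything else stands where it was: the sealant is at (239,140), the spanner at (297,230), and the pots, ring nut and bigger plug haven't moved. I'll hand the job in.

```bash
python3 - <<'E'
from h import *
print(r.sign_off());st()
E
```

```text
the job is handed in; nothing more can be done
None
the job is handed in; nothing more can be done
```

The smaller plug is back in the dosing valve, fully home and roughly in line with the pipe, and the job was handed in at about 21 s.

- **Insertion:** I took the smaller plug from the rack and lowered it into the white valve at about 8° yaw. The tang dropped straight into the slot, so no angular search was needed. I only shifted the tool a little sideways to follow the centring forces.
- **Fully home:** It seated with its collar at about 142 mm, and the expected height is 142 mm. In the last scene picture the predicted collar outline at that height matches.
- **Swing test:** The tool turned the handle from 8° to about 80°, with a further 8° commanded but not read back. The pipe lies at about 10.5°, so that is roughly 70° or more out of line by the tool's angle. A picture taken there showed the handle turned. It then came back with at most 0.9 N m at the wrist.
- **Alignment:** After the first release the handle was about 4° off the pipe, so I gripped it again and corrected it. In the last picture it reads about 12.2° against roughly 10.8° for the pipe, leaving 1–2° of error, which is near what the picture can resolve.
- **Forces:** The largest force I read was about 29 N.
- **Other things:** In the last scene picture the bigger plug, pots, bottle, spanner, nut and cap look where they were. The arm was clear of everything.
- **Disagreement:** The two cameras differed by 2–4 mm on the valve's position, so I relied on the scene camera and the contact forces to line up the plug.

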